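# Clip a painting panel under the holder's spring jaw

## Task

Clip the small painting panel into the wooden holder: with one fingertip press the holder's long steel bar down and keep it down so that its jaw lifts, and meanwhile push the panel along its track with the other fingertip, under the jaw, until it is fully home against the end stop. Then let the bar spring back so that the jaw sits on the panel, and move clear. Only press and push: do not lift the panel or tip it up, and leave the pot, bottle and jar where they stand.

Things in the scene. Friction and masses are not known exactly. Their poses are not given: they have to be found in the camera images.
- holder: Plywood holder fixed to the table, base 240 x 155 x 10 mm. x axis = direction the panel is pushed, z up; origin on the table under the track's centre line (base spans x -145 to +95, y -50 to +105 mm). Bed (base top) 10 mm above the table. Track along x between wooden rails, inner faces at y = +-31.5 mm, 8 mm high, 4 mm thick. No part, even the bar when pressed, rises above 60 mm.
- stop (a point): Point on the face of the end stop (block 12 mm high above the bed), on the track's centre line at x = +80 mm in the holder's frame, 17.5 mm above the table (half-way up a seated panel); axes as the holder's.
- panel_center (a point): Centre, half-way up, of the loose painting panel: light wood, white top, 80 mm (x, along the track) x 60 x 15 mm, about 60 g, lying in the track with its x along the holder's x. Its front end starts 11 to 45 mm short of the jaw. Fully home, its centre is 40 mm before the stop; its top is 25 mm above the table.
- bar (a joint): Angle of the steel spring bar about its hinge, rad: 0 = at rest, jaw shut 5 mm above the bed so the panel cannot enter; 0.34 = jaw resting on the panel's top; 0.55 = well down, pad level, jaw 6 mm clear above the panel (keep above 0.42 while it passes); 0.60 = hard stop, no need to reach it. Springs back when let go; about 2 N on the pad starts it, about 7 N holds it at 0.55.
- bar_pad (a point): Centre of the top face of the bar's flat press pad beside the track, 135 mm along x (x -115 to +20 mm in the holder's frame), 28 mm wide, joined to the hinge by a sloping web. At rest it slopes up away from the track, centre at y +85, z +38 mm; at 0.55 it is level at y +80, z +16 mm: a second tip at that height is 6 mm above the bed, 9 mm below the panel's top. A fingertip can slide along it.
- hinge (a point): Middle of the bar's hinge rod, 8 mm thick, which runs along the holder's x at y = +44 mm, 36 mm above the table, between two bearing blocks 44 mm high at x = -128 and +84 mm. It lies between the track and the press pad.
- jaw (a point): Lowest point of the jaw, a round bar 8 mm thick and 25 mm long (x +45 to +70 mm in the holder's frame) joined to the spring bar; it presses on the panel at y = +17 mm, off the centre line. Seated, the panel's rear half sticks out behind it.
- brush_pot: Aluminium tumbler, 70 mm wide and 95 mm tall, loose, with brushes up to 215 mm; origin under its centre. Bystander.
- medium_bottle: White plastic bottle, 52 mm wide, 130 mm tall, loose; origin under its centre. Bystander.
- gesso_jar: Jar with white cap, 66 mm wide, 70 mm tall, loose; origin under its centre. Bystander.
There are look-alikes about, which are no part of the job. What is shaped like the part that bears panel_center but yellow is not meant.

How it is judged (in metres and radians):
On the way, in this order (a step that is already met when the one before it is completed fails the run):
1. the bar is held down, jaw raised, with the panel still short of the jaw (value of joint bar above 0.42 rad and x of panel_center in the frame of stop below -0.07 m), for 0.2 s.
2. the panel is home against the stop with the bar still held down (value of joint bar above 0.42 rad and x of panel_center in the frame of stop above -0.043 m), for 0.1 s.
At the end, for the whole second after the job is handed in: The panel lies flat in the track, its front within 3.5 mm of the stop face, and the released bar's jaw rests on its top (bar angle 0.27 to 0.40 rad); the bar is still (x of panel_center in the frame of stop between -0.0435 and -0.037 m and distance between panel_center and stop below 0.0445 m and angle between panel_center's own z axis and vertical below 0.06 rad and value of joint bar between 0.27 and 0.4 rad and velocity of joint bar between -0.05 and 0.05 rad/s); the robot touches nothing.
It fails at once if the panel is lifted (more than 10 mm) or tipped (height (world z) of panel_center above 0.0275 m or angle between panel_center's own z axis and vertical above 0.25 rad).
It fails at once if a bystander is moved more than 30 mm or tipped (distance of any of brush_pot, medium_bottle, gesso_jar from where it was at the start of the episode above 0.03 m or angle between any of brush_pot, medium_bottle, gesso_jar's own z axis and vertical above 0.4 rad).
It also fails if it takes over 42 s, if anything falls off the work surface, if the arm or the gripper's body presses on something with over 40 N, if the wrist force passes 120 N, or if a joint passes its speed limit or range.

## Robot

A 6-joint arm with a two-finger parallel gripper is mounted at the origin on the work surface. World frame = base frame: x ahead of the robot, y to its left, z up, the work surface at z = 0. Lengths are in mm, angles in rad, forces in N, time in s.
With the tool pointing down it reaches from about 300 to 775 mm from the base axis. Payload 14.6 kg.
Tool frame: the origin (TCP) lies on the front face of the gripper's body, between the roots of the fingers; the fingertips stand 97 mm ahead of it and the grasp point (between the pads) lies 78 mm ahead of it; z points along the fingers, y is the line along which they close (so a half turn about z gives the same grasp; the last joint's range is limited). The gripper opens to 94 mm and grips with 3 to 60 N. Pads are 16 mm wide; open, the fingers measure 119 mm over their backs; the gripper's body (75 mm by 177 mm) begins 78 mm behind the grasp point.
Start: joints at [-1.256, 0.3, 1.521, -0, 1.321, -0.067], TCP at [204.918, -510.391, 302.646] pointing down, gripper open.
Joint ranges: [-3.03, 3.03], [-0.79, 2.21], [0.23, 2.52], [-1.04, 4.18], [0, 3.07], [-2.55, 2.55]. Speed limits (rad/s): [2.22, 2.22, 2.57, 3.14, 3.14, 3.14].

## Interface

Orientations are given as [roll, pitch, yaw] about the fixed x, y, z axes, in that order (R = Rz(yaw) Ry(pitch) Rx(roll)).
In Python, from cell import * gives the robot as it stands.
- The arm moves only by the tool carry_out, never from a script. Its arguments are lists of equal length, an entry for each row: "slide": the shift along the world's x, y, z scaled (see below), a list of three; "dr": the turn, a rotation vector about the world's x, y, z scaled (see below), a list of three; "gripper": the opening in per cent of the stroke, from 0 (shut) to 100 (fully open). A call has 1 to 10 rows; each row is the pose to reach, as a shift and turn from the pose commanded when the call began, turning the shorter way round; what a row does not reach only later rows make up. The controller multiplies each number of a shift by 0.25 m and each number of a turn by 360 degrees. A row lasts 1/12 s, in which the tool goes at most 41.7 mm and 7.16 degrees, less where a joint would pass 70% of its speed; a pose out of reach is approached as far as the arm can. A call with a number of a shift or a turn outside -1 to 1 is refused whole. A call with a gripper value outside its range is refused whole. The fingers move at their own pace and stop on an object; "newtons" is the grip in N (left out, the last holds). Time passes only in rows, so rows that repeat a pose let the fingers close. It gives the time, the measured TCP pose, the force, the opening and the grip force at its end, in the units of the state.
- read_state(): the state, without advancing time (a new reading comes with each control period).
- camera(name): name is "side" or "top"; returns the picture (420x560x3 uint8, red, green, blue); there is no depth.
- camera_model(name): a dict with "vfov" (degrees; the focal length in pixels is half the picture's height over the tangent of half this angle, whatever the lens; pixels are square), "cx", "cy" (the principal point, pixels), "R" (3x3) and "t" (3): a world point X has camera coordinates R X + t. Camera axes: x right, y down, z forward; pixel columns grow to the right and rows downward; lengths in mm; the calibration is good to about 2 mm. A picture is of the moment at which its call begins. camera_model takes no time and is no camera call.
- sign_off(): hands the job in; it is judged then, once.
The state is a dict: "clock": time; "joints": joint angles; "qd": joint speeds; "effort": joint torques, N m; "eef_pos": TCP position; "eef_rot": TCP orientation; "wrist_force": force on the tool from outside, world axes, zero at the start; "moment": the same for the moment, N m; "finger_gap": finger opening in mm; "finger_force": force on a finger pad.
Only numpy, scipy, OpenCV 4.12 (cv2) and the standard library are available. Lean on these libraries where they do the work, as an engineer would, in place of code of your own. Each camera call takes 0.05 s, during which the arm holds its last target. There are 200 camera calls.

## Working session

There is one attempt and no reset: what is moved stays moved. The work goes in short steps, Python scripts to look and compute and a tool call to move; the robot and the scene stay as the last step left them, time stands still between calls to the robot, and variables do not carry over. Pictures are saved under pics/ and viewed, at most 10 in all, crops included, and the job is handed in when it is done.

Besides the shell and the picture viewer there is one more tool, called after "Call:" by a JSON object that holds its "op" and its "data", one argument or row to a line. carry_out: Moves the arm, as the interface text tells. Its arguments: {"type":"object","properties":{"slide":{"type":"array","items":{"type":"array","items":{"type":"number","minimum":-1,"maximum":1}}},"dr":{"type":"array","items":{"type":"array","items":{"type":"number","minimum":-1,"maximum":1}}},"gripper":{"type":"array","items":{"type":"number"}},"newtons":{"type":"number"}},"required":["slide","dr","gripper"]}

```bash
mkdir -p pics; python3 - <<'E'
from cell import *
import cv2, numpy as np
for n in("side","top"):
    cv2.imwrite(f"pics/{n}0.png",camera(n)[:,:,::-1]); m=camera_model(n); print(n,m)
print(read_state())
E
```

```text
side {'vfov': 55.34894330115714, 'cx': 279.4564913209495, 'cy': 210.3175765175254, 'R': array([[-0.99649641, -0.08189121,  0.0169923 ],
       [-0.05532942,  0.49312915, -0.86819485],
       [ 0.06271813, -0.86609322, -0.49593242]]), 't': array([559.3993707 ,  70.83752769, 860.68027791])}
top {'vfov': 44.65887121650173, 'cx': 274.1853654557019, 'cy': 213.82356393283953, 'R': array([[ 9.46141826e-04, -9.99942663e-01, -1.06665692e-02],
       [-9.90746214e-01,  5.10378822e-04, -1.35726489e-01],
       [ 1.35724151e-01,  1.06962796e-02, -9.90688924e-01]]), 't': array([ 41.67154572, 562.70911619, 884.04835045])}
{'clock': 0.1, 'joints': array([-1.25559974e+00,  3.00383289e-01,  1.52149685e+00, -1.14343402e-05,
        1.32067660e+00, -6.65786137e-02]), 'qd': array([ 0.00037497, -0.00038055, -0.00271327, -0.00051089,  0.00051502,
        0.00078608]), 'effort': array([ 2.64451621e-03, -5.32639396e+01, -3.53283012e+01,  7.09821051e-02,
        2.35096214e-02, -3.46188222e-05]), 'eef_pos': array([ 204.87971054, -510.27935903,  302.17007691]), 'eef_rot': array([-3.14062997e+00, -5.30888397e-05,  3.81778011e-01]), 'wrist_force': array([-0.2766921 , -1.23374466, -0.32519601]), 'moment': array([ 0.01792682, -0.03873344,  0.04505809]), 'finger_force': 0.0, 'finger_gap': 94.26445355435506}
```

View pics/side0.png

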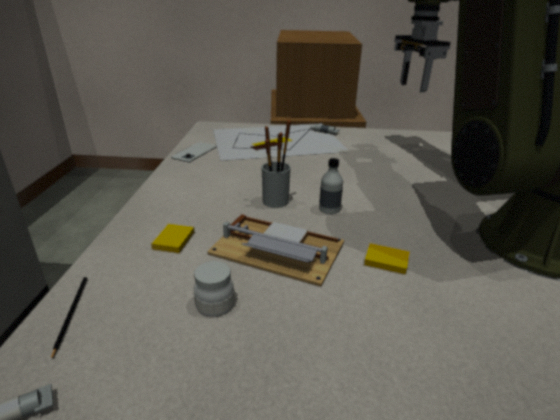

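View pics/top0.png

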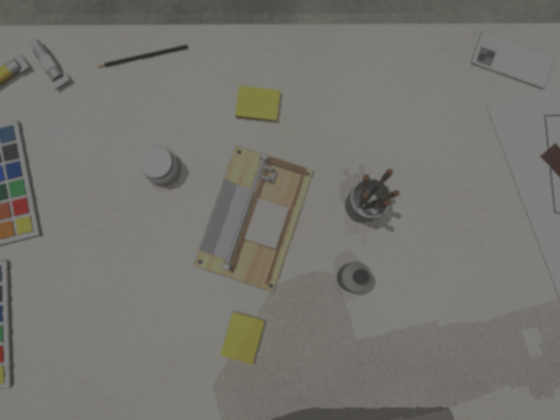

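The side view shows the holder at about (278,248) with the panel in its track at (287,232). The top view shows the holder at about (255,218), its stop end towards the top at (288,165), and the white panel at (267,223). There are yellow look-alikes at top (258,103) and (243,338). The white one lying in the track fits the description; I'll confirm it in an enlarged crop with the measurement drawn on.

```bash
cat > h.py <<'E'
from cell import *
import cv2, numpy as np
def K(m): 
    f=210/np.tan(np.radians(m["vfov"]/2)); return f
def ray(m,uv,z):
    R,t=np.array(m["R"]),np.array(m["t"]); f=K(m)
    d=R.T@np.array([(uv[0]-m["cx"])/f,(uv[1]-m["cy"])/f,1]); c=-R.T@t
    return c+d*(z-c[2])/d[2]
def proj(m,X):
    p=np.array(m["R"])@X+m["t"]; f=K(m); return np.array([m["cx"]+f*p[0]/p[2],m["cy"]+f*p[1]/p[2]])
E
python3 - <<'E'
from h import *
im=cv2.imread("pics/top0.png"); m=camera_model("top")
hsv=cv2.cvtColor(im,cv2.COLOR_BGR2HSV)
c=hsv[130:300,180:330]
for p in [(267,223),(262,265),(245,160),(230,215),(205,300),(288,205),(240,225)]: print(p,hsv[p[1],p[0]])
mask=np.zeros(im.shape[:2],np.uint8); mask[140:295,185:325]=cv2.inRange(hsv,(8,60,60),(32,255,255))[140:295,185:325]
pts=cv2.findNonZero(cv2.morphologyEx(mask,cv2.MORPH_OPEN,np.ones((2,2)))); r=cv2.minAreaRect(pts); b=cv2.boxPoints(r)
W=[ray(m,p,10)for p in b]; print(r,np.round(W,1))
print([np.linalg.norm(W[i]-W[i-1]) for i in range(4)])
cr=cv2.resize(im[135:300,185:325],None,fx=3.6,fy=3.6,interpolation=cv2.INTER_CUBIC); cr=np.clip(cr*1.5,0,255).astype(np.uint8)
cv2.polylines(cr,[((b-[185,135])*3.6).astype(np.int32)],True,(0,0,255),1)
cv2.imwrite("pics/crop.png",cr)
E
```

```text
(267, 223) [ 20   6 125]
(262, 265) [ 20  73 122]
(245, 160) [ 25  63 125]
(230, 215) [135   4 119]
(205, 300) [ 30   8 125]
(288, 205) [ 19  68 123]
(240, 225) [  0   2 111]
((254.09999084472656, 218.69998168945312), (81.58675384521484, 126.49109649658203), 18.43494987487793) [[470.2 186.9  10. ]
 [696.9 115.8  10. ]
 [646.7 -30.4  10. ]
 [423.5  44.5  10. ]]
[np.float64(149.84476362093807), np.float64(237.54034661961302), np.float64(154.62778913889986), np.float64(235.47340051176033)]
```

View pics/crop.png

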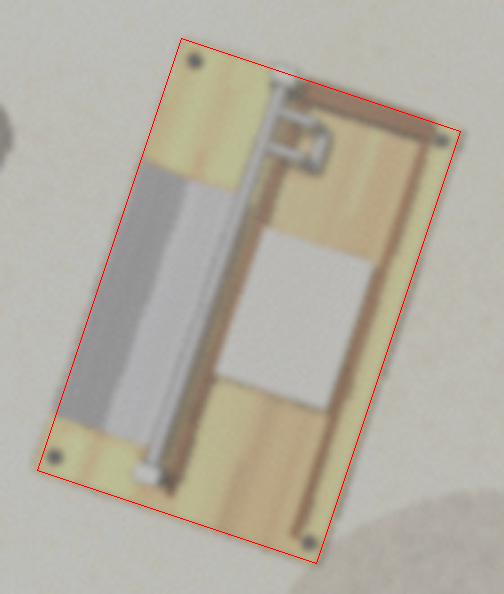

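The crop confirms it: the white-topped panel lies in the track (crop corners (264,227), (376,262), (328,410), (217,375)). The jaw is ahead of it at about (318,150), the grey pad is on the left, and the base outline fits. Next I'll refine the frame, measure the panel and check clearances.

```bash
python3 - <<'E'
from h import *
m=camera_model("top"); s=camera_model("side")
im=cv2.imread("pics/top0.png")
q=np.array([[39,470],[182,39],[460,131],[316,563]],float)/3.6+[185,135]
W=np.array([ray(m,p,10)[:2] for p in q]); L=np.array([[-145,105],[95,105],[95,-50],[-145,-50]],float)
def fit(L,W):
    a=L-L.mean(0);b=W-W.mean(0);th=np.arctan2((a[:,0]*b[:,1]-a[:,1]*b[:,0]).sum(),(a*b).sum())
    R=np.array([[np.cos(th),-np.sin(th)],[np.sin(th),np.cos(th)]]);return th,R,W.mean(0)-R@L.mean(0)
th,R,o=fit(L,W); print("yaw",th,"o",o,"res",np.round((W-o)@R-L,1))
loc=lambda u,z:np.round((ray(m,u,z)[:2]-o)@R,1)
for c in [(264,227),(376,262),(328,410),(217,375)]: print("panel",loc(np.array(c)/3.6+[185,135],25))
for n,c,z in [("jaw",(316,150),23),("blockF",(285,76),44),("blockR",(149,472),44),("stopL",(300,95),22),("stopR",(432,138),22)]: print(n,loc(np.array(c)/3.6+[185,135],z))
for n,c,z in [("pot",(369,201),95),("bottle",(360,276),130),("jar",(158,166),70)]:
    print(n,ray(m,c,z).round(0),loc(c,z))
si=cv2.imread("pics/side0.png"); si=cv2.convertScaleAbs(cv2.resize(si[195:295,190:360],None,fx=4.5,fy=4.5,interpolation=cv2.INTER_CUBIC),alpha=1.2)
P=[(*l,10) for l in L]+[(-128,44,44),(84,44,44),(57,17,19),(80,0,22),(-47.5,85,38)]
for x,y,z in P:
    u=(proj(s,np.array([*(R@[x,y]+o),z]))-[190,195])*4.5; cv2.circle(si,tuple(int(v) for v in u),4,(0,0,255),1)
cv2.imwrite("pics/sidecrop.png",si)
E
```

```text
yaw -0.3162826683139186 o [574.84552881  45.01640451] res [[ 2.1 -3.3]
 [-1.  -0.1]
 [-2.8  0.8]
 [ 1.7  2.6]]
panel [ 9.9 30.7]
panel [ 10.5 -29.2]
panel [-68.7 -29.5]
panel [-69.4  29.4]
jaw [56.7 18.2]
blockF [84.  43.3]
blockR [-126.3   44.2]
stopL [81.9 35.2]
stopR [ 81.4 -36.7]
pot [ 577. -120.   95.] [  53.1 -155.8]
bottle [450. -96. 130.] [ -74.7 -173. ]
jar [644. 247.  70.] [  2.8 213.6]
```

View pics/sidecrop.png

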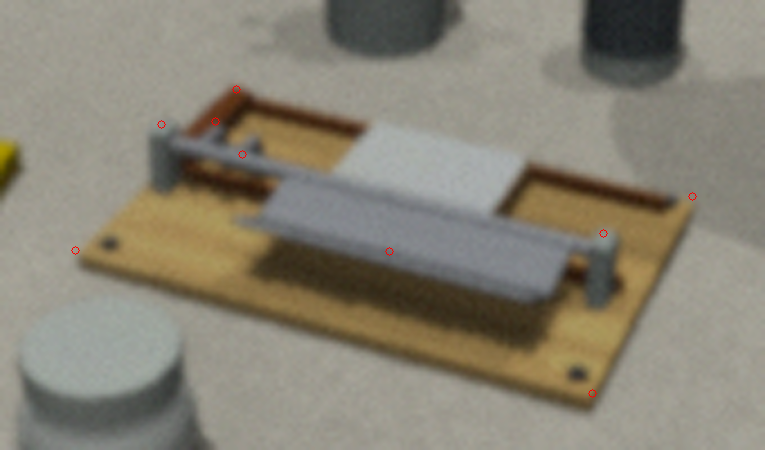

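The frame fits within about 3 mm. In holder coordinates the panel's rear end is at x≈-69 and its front is 35 mm short of the jaw, and the bystanders are clear of the gripper body. The plan is a vertical tool with its y along the holder's y, centred at y=40, with the fingers at y=0 and y=80.

Call:
{"op": "carry_out", "data": {
  "slide": [
    [0,0,0.2],
    [0.56,1,0.24],
    [0.56,1,0.24],
    [0.56,1,0.24],
    [0.56,1,0.24],
    [0.56,1,0.24],
    [0.56,1,0.24],
    [0.56,1,0.24],
    [0.56,1,0.24],
    [0.56,1,0.24]
  ],
  "dr": [
    [0,0,0],
    [0,0,-0.111],
    [0,0,-0.111],
    [0,0,-0.111],
    [0,0,-0.111],
    [0,0,-0.111],
    [0,0,-0.111],
    [0,0,-0.111],
    [0,0,-0.111],
    [0,0,-0.111]
  ],
  "gripper": [72,72,72,72,72,72,72,72,72,72]
}}

```text
clock: 0.93
eef_pos: [345.8, -258.6, 362.9]
eef_rot: [3.142, -0.001, -0.312]
wrist_force: [0.4, 0.7, -0.4]
finger_gap: 67.6
finger_force: 0.0
```

Call:
{"op": "carry_out", "data": {
  "slide": [
    [0.6,1,0],
    [0.6,1,0],
    [0.6,1,0],
    [0.6,1,0],
    [0.6,1,0],
    [0.6,1,0],
    [0.6,1,0],
    [0.6,1,0],
    [0.6,1,0]
  ],
  "dr": [
    [0,0,0],
    [0,0,0],
    [0,0,0],
    [0,0,0],
    [0,0,0],
    [0,0,0],
    [0,0,0],
    [0,0,0],
    [0,0,0]
  ],
  "gripper": [72,72,72,72,72,72,72,72,72]
}}

```text
clock: 1.68
eef_pos: [495.6, -10.2, 361.7]
eef_rot: [3.141, 0.002, -0.313]
wrist_force: [0.1, 0.1, 1.0]
finger_gap: 67.8
finger_force: 0.0
```

Call:
{"op": "carry_out", "data": {
  "slide": [
    [0.02,0.488,0],
    [0.02,0.488,0],
    [0.02,0.488,0],
    [0.02,0.488,0],
    [0.02,0.488,-0.7],
    [0.02,0.488,-0.7],
    [0.02,0.488,-0.7],
    [0.02,0.488,-0.7],
    [0.02,0.488,-0.7],
    [0.02,0.488,-0.7]
  ],
  "dr": [
    [0,0,-0.001],
    [0,0,-0.001],
    [0,0,-0.001],
    [0,0,-0.001],
    [0,0,-0.001],
    [0,0,-0.001],
    [0,0,-0.001],
    [0,0,-0.001],
    [0,0,-0.001],
    [0,0,-0.001]
  ],
  "gripper": [72,72,72,72,72,72,72,72,72,72]
}}

```text
clock: 2.52
eef_pos: [499.4, 109.8, 185.9]
eef_rot: [3.139, 0.004, -0.324]
wrist_force: [-0.2, 0.5, 0.5]
finger_gap: 67.8
finger_force: 0.0
```

```bash
python3 - <<'E'
from h import *
a=camera("top");b=camera("side")
a=cv2.resize(a[120:310,170:350],None,fx=2.4,fy=2.4);b=cv2.resize(b[100:290,190:350],None,fx=2.4,fy=2.4)
cv2.imwrite("pics/pre.png",cv2.convertScaleAbs(np.hstack([a,b])[:,:,::-1],alpha=1.4)); print(read_state()["eef_pos"],read_state()["eef_rot"])
E
```

```text
[500.92229141 110.68977596 189.74721627] [-3.14066688e+00 -2.03793104e-03 -3.23011361e-01]
```

View pics/pre.png

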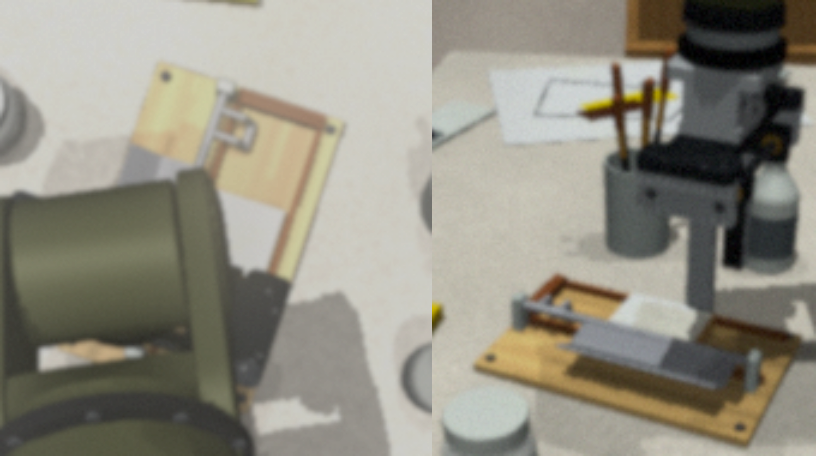

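The tool is vertical over the holder. In the side half, the near finger's tip is at crop (700,310), above the pad, and the far one, at (735,265), is behind the panel. I'll check both by projection before pressing.

```bash
python3 - <<'E'
from h import *
s=camera_model("side"); p=read_state()["eef_pos"]; c,sn=np.cos(-.323),np.sin(-.323)
print(p)
for d in (40,-40):
    X=p+[-sn*d,c*d,-97]; u=(proj(s,X)-[190,100])*2.4+[432,0]; l=X[:2]-[574.8,45]
    print(d,u.round(), (.9504*l[0]-.311*l[1]).round(1),(.311*l[0]+.9504*l[1]).round(1))
E
```

```text
[500.92229141 110.68977596 189.74721627]
40 [696. 312.] -90.4 79.5
-40 [731. 264.] -90.9 -0.5
```

Call:
{"op": "carry_out", "data": {
  "slide": [
    [0,0,-0.1],
    [0,0,-0.16],
    [0,0,-0.18],
    [0,0,-0.2],
    [0,0,-0.22],
    [0,0,-0.24],
    [0,0,-0.26],
    [0,0,-0.28],
    [0,0,-0.28],
    [0,0,-0.28]
  ],
  "dr": [
    [0,0,0],
    [0,0,0],
    [0,0,0],
    [0,0,0],
    [0,0,0],
    [0,0,0],
    [0,0,0],
    [0,0,0],
    [0,0,0],
    [0,0,0]
  ],
  "gripper": [72,72,72,72,72,72,72,72,72,72]
}}

```text
clock: 3.45
eef_pos: [500.3, 110.4, 118.5]
eef_rot: [3.14, -0.001, -0.322]
wrist_force: [-5.3, -13.1, 13.6]
finger_gap: 67.4
finger_force: 8.1
```

```bash
python3 - <<'E'
from h import *
b=camera("side");print(read_state())
cv2.imwrite("pics/press.png",cv2.convertScaleAbs(cv2.resize(b[190:290,200:350],None,fx=5,fy=5,interpolation=cv2.INTER_CUBIC)[:,:,::-1],alpha=1.3))
E
```

```text
{'clock': 3.5, 'joints': array([ 0.14647872,  0.45399215,  1.78811313, -0.00243142,  0.89922109,
        2.0407441 ]), 'qd': array([-5.17180429e-05, -1.71060203e-03, -1.53311928e-03,  7.59903414e-04,
        2.01115741e-03, -1.64351550e-05]), 'effort': array([ 6.10381052e+00, -4.78651285e+01, -2.67020541e+01,  2.31572561e+00,
       -1.81318045e+00,  2.12648080e-02]), 'eef_pos': array([500.27168851, 110.47028098, 118.62018672]), 'eef_rot': array([ 3.14001516e+00, -1.09826361e-03, -3.21955561e-01]), 'wrist_force': array([ -5.39361064, -13.22637855,  14.36174439]), 'moment': array([-2.22315768,  0.85852655, -0.00458118]), 'finger_force': 8.053414794121636, 'finger_gap': 67.68631723492072}
```

View pics/press.png

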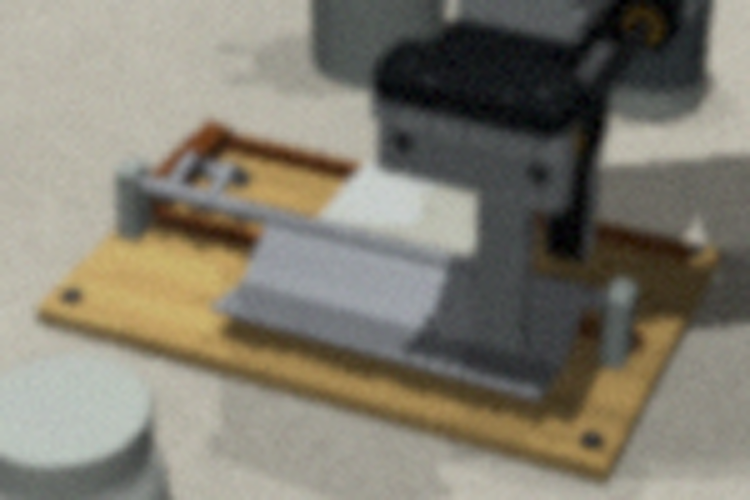

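The bar is well down: the jaw is visibly lifted at crop (210,170) and the fingertip is flat on the pad at (480,350). The tip is at about 21 mm, so the bar is near 0.42. I'll press a little deeper and move slightly towards the track to ease the side friction.

Call:
{"op": "carry_out", "data": {
  "slide": [
    [0,-0.002,-0.01],
    [-0.002,-0.006,-0.02],
    [-0.002,-0.006,-0.024],
    [-0.002,-0.006,-0.024],
    [-0.002,-0.006,-0.024],
    [-0.002,-0.006,-0.024],
    [-0.002,-0.006,-0.024]
  ],
  "dr": [
    [0,0,0],
    [0,0,0],
    [0,0,0],
    [0,0,0],
    [0,0,0],
    [0,0,0],
    [0,0,0]
  ],
  "gripper": [72,72,72,72,72,72,72]
}}

```text
clock: 4.08
eef_pos: [499.8, 108.6, 113.5]
eef_rot: [3.139, -0.002, -0.322]
wrist_force: [-11.1, -19.2, 26.7]
finger_gap: 67.4
finger_force: 13.4
```

The side force is stuck friction: the pad swings inwards as it sinks. I'll ease the tool about 3 mm towards the track.

Call:
{"op": "carry_out", "data": {
  "slide": [
    [-0.001,-0.004,0],
    [-0.002,-0.008,0],
    [-0.004,-0.012,0],
    [-0.004,-0.012,0],
    [-0.004,-0.012,0]
  ],
  "dr": [
    [0,0,0],
    [0,0,0],
    [0,0,0],
    [0,0,0],
    [0,0,0]
  ],
  "gripper": [72,72,72,72,72]
}}

```text
clock: 4.5
eef_pos: [499.1, 107.0, 113.0]
eef_rot: [-3.141, -0.002, -0.322]
wrist_force: [-2.4, -3.7, 13.1]
finger_gap: 67.5
finger_force: 6.6
```

Forces are relaxed now. I'll push 60 mm along the track first, in even steps.

Call:
{"op": "carry_out", "data": {
  "slide": [
    [0.023,-0.0075,0],
    [0.046,-0.015,0],
    [0.068,-0.022,0],
    [0.091,-0.03,0],
    [0.114,-0.037,0],
    [0.137,-0.045,0],
    [0.16,-0.052,0],
    [0.182,-0.06,0],
    [0.205,-0.067,0],
    [0.228,-0.075,0]
  ],
  "dr": [
    [0,0,0],
    [0,0,0],
    [0,0,0],
    [0,0,0],
    [0,0,0],
    [0,0,0],
    [0,0,0],
    [0,0,0],
    [0,0,0],
    [0,0,0]
  ],
  "gripper": [72,72,72,72,72,72,72,72,72,72]
}}

```text
clock: 5.33
eef_pos: [555.5, 88.7, 112.5]
eef_rot: [-3.141, 0.001, -0.321]
wrist_force: [-7.8, 2.3, 9.7]
finger_gap: 67.3
finger_force: 5.1
```

Call:
{"op": "carry_out", "data": {
  "slide": [
    [0.015,-0.005,0],
    [0.03,-0.01,0],
    [0.046,-0.015,0],
    [0.061,-0.02,0],
    [0.061,-0.02,0]
  ],
  "dr": [
    [0,0,0],
    [0,0,0],
    [0,0,0],
    [0,0,0],
    [0,0,0]
  ],
  "gripper": [72,72,72,72,72]
}}

```text
clock: 5.75
eef_pos: [571.2, 83.6, 112.6]
eef_rot: [-3.141, -0.0, -0.322]
wrist_force: [-4.3, 2.1, 8.9]
finger_gap: 67.5
finger_force: 4.6
```

Call:
{"op": "carry_out", "data": {
  "slide": [
    [0.006,-0.002,0],
    [0.012,-0.004,0],
    [0.018,-0.006,0],
    [0.023,-0.0075,0],
    [0.023,-0.0075,0]
  ],
  "dr": [
    [0,0,0],
    [0,0,0],
    [0,0,0],
    [0,0,0],
    [0,0,0]
  ],
  "gripper": [72,72,72,72,72]
}}

```text
clock: 6.17
eef_pos: [576.5, 81.8, 112.6]
eef_rot: [-3.141, 0.0, -0.322]
wrist_force: [-5.3, 2.0, 9.3]
finger_gap: 67.1
finger_force: 4.9
```

Call:
{"op": "carry_out", "data": {
  "slide": [
    [0.003,-0.001,0],
    [0.006,-0.002,0],
    [0.008,-0.0025,0],
    [0.008,-0.0025,0]
  ],
  "dr": [
    [0,0,0],
    [0,0,0],
    [0,0,0],
    [0,0,0]
  ],
  "gripper": [72,72,72,72]
}}

```text
clock: 6.5
eef_pos: [577.7, 81.5, 112.5]
eef_rot: [-3.141, 0.003, -0.322]
wrist_force: [-13.9, 4.1, 14.3]
finger_gap: 67.7
finger_force: 9.5
```

Call:
{"op": "carry_out", "data": {
  "slide": [
    [0.003,-0.001,0],
    [0.006,-0.002,0],
    [0.006,-0.002,0],
    [0.006,-0.002,0]
  ],
  "dr": [
    [0,0,0],
    [0,0,0],
    [0,0,0],
    [0,0,0]
  ],
  "gripper": [72,72,72,72]
}}

```text
clock: 6.83
eef_pos: [578.2, 81.4, 112.4]
eef_rot: [3.141, 0.006, -0.322]
wrist_force: [-23.5, 7.4, 21.3]
finger_gap: 67.6
finger_force: 14.4
```

```bash
python3 - <<'E'
from h import *
b=camera("side");a=camera("top")
b=cv2.resize(b[195:275,205:315],None,fx=4,fy=4,interpolation=cv2.INTER_CUBIC)
a=cv2.resize(a[140:220,235:325],None,fx=4,fy=4,interpolation=cv2.INTER_CUBIC)
cv2.imwrite("pics/home.png",cv2.convertScaleAbs(np.hstack([b,a])[:,:,::-1],alpha=1.3))
E
```

```text
(no output)
```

View pics/home.png

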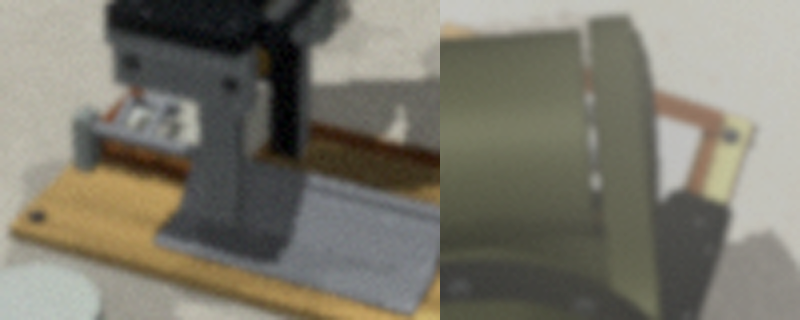

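The panel's white top reaches the brown stop (right half, about (680,120)), the jaw is above it and the pad is level. The push force rose to 25 N with hardly any motion, so it is home. I'll back off from the panel first and then let the bar up gently.

Call:
{"op": "carry_out", "data": {
  "slide": [
    [-0.01,0.003,0],
    [-0.02,0.006,0],
    [-0.03,0.01,0],
    [-0.03,0.01,0],
    [-0.03,0.01,0.01],
    [-0.03,0.01,0.025],
    [-0.03,0.01,0.04],
    [-0.03,0.01,0.055],
    [-0.03,0.01,0.075],
    [-0.03,0.01,0.1]
  ],
  "dr": [
    [0,0,0],
    [0,0,0],
    [0,0,0],
    [0,0,0],
    [0,0,0],
    [0,0,0],
    [0,0,0],
    [0,0,0],
    [0,0,0],
    [0,0,0]
  ],
  "gripper": [72,72,72,72,72,72,72,72,72,72]
}}

```text
clock: 7.77
eef_pos: [572.2, 82.7, 136.8]
eef_rot: [3.141, 0.001, -0.322]
wrist_force: [-0.2, 1.1, 0.1]
finger_gap: 67.6
finger_force: 0.0
```

Call:
{"op": "carry_out", "data": {
  "slide": [
    [0,0,0.1],
    [0,0,0.25],
    [0,0,0.4],
    [0,0,0.55],
    [0,0,0.7],
    [0,0,0.8],
    [-0.4,0,0.8],
    [-0.5,0,0.8],
    [-0.5,0,0.8],
    [-0.5,0,0.8]
  ],
  "dr": [
    [0,0,0],
    [0,0,0],
    [0,0,0],
    [0,0,0],
    [0,0,0],
    [0,0,0],
    [0,0,0],
    [0,0,0],
    [0,0,0],
    [0,0,0]
  ],
  "gripper": [72,72,72,72,72,72,72,72,72,72]
}}

```text
clock: 8.6
eef_pos: [441.8, 82.8, 336.5]
eef_rot: [3.141, 0.002, -0.321]
wrist_force: [0.2, -0.6, 0.5]
finger_gap: 67.4
finger_force: 0.0
```

```bash
python3 - <<'E'
from h import *
b=camera("side");a=camera("top"); print(read_state()["eef_pos"])
b=cv2.resize(b[195:295,200:340],None,fx=3,fy=3,interpolation=cv2.INTER_CUBIC)
a=cv2.resize(a[140:240,230:340],None,fx=3,fy=3,interpolation=cv2.INTER_CUBIC)
cv2.imwrite("pics/end.png",cv2.convertScaleAbs(np.hstack([b,a])[:,:,::-1],alpha=1.3))
E
```

```text
[446.69806844  82.84617256 337.76904062]
```

View pics/end.png

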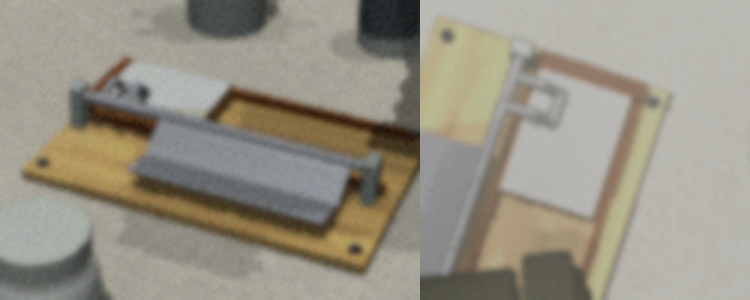

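The panel is flat and home against the stop (top half, panel front edge at about (590,82)). The jaw rests on it at (545,105), the bar is partly raised, and the robot is clear of everything.

```bash
python3 -c "
from cell import *
print(sign_off())"
```

```text
the job is handed in; nothing more can be done
None
```

I pushed the panel home against the stop with the bar held down, then released the bar so its jaw rests on the panel, moved the arm clear and handed the job in at about 9 s; the last pictures show it seated, but no verdict came back.

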